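# Make up a water and a soil sampling kit

### The job

Make up the two field sampling kits from the stock on the bench. Water kit, blue carrier: one red-capped vial and the white-capped vial, each upright in an end pocket, and the amber bottle upright in the middle bay. Soil kit, orange carrier: one red-capped vial upright in an end pocket, and the spare tapered tin nested squarely down into the tapered tin that stays in its middle bay; the straight-sided tin will not nest, so leave it where it stands.

Things in the scene. Friction and masses are not known exactly. Their poses are not given: they have to be found in the camera images.
- water_carrier: Blue water kit carrier, empty at first. Fixed; 83 x 181 mm, rim 45 mm high. Origin: centre of its underside; y runs along its length. Grey insert with three openings in a row: at each end a 44 x 44 mm vial pocket, centre y = +62 or -62 mm, floor at z = 6 mm; between them the middle bay, 74 (x) x 72 mm, centred on the origin, floor at z = 22 mm. Both carriers alike but for colour.
- soil_carrier: Orange soil kit carrier, a tapered tin in its bay. Fixed; 83 x 181 mm, rim 45 mm high. Origin: centre of its underside; y runs along its length. Grey insert with three openings in a row: at each end a 44 x 44 mm vial pocket, centre y = +62 or -62 mm, floor at z = 6 mm; between them the middle bay, 74 (x) x 72 mm, centred on the origin, floor at z = 22 mm. Both carriers alike but for colour.
- red_vial_1: 40 ml glass sample vial with label and red screw cap, standing upright; 28 mm diameter, 96 mm tall (firm to grip up to 88 mm). Origin: centre of its underside, z up along it. Loose, about 30 g. Its like is red_vial_2: either may go into either kit.
- red_vial_2: 40 ml glass sample vial with label and red screw cap, standing upright; 28 mm diameter, 96 mm tall (firm to grip up to 88 mm). Origin: centre of its underside, z up along it. Loose, about 30 g. Its like is red_vial_1: either may go into either kit.
- white_vial: 40 ml glass sample vial with label and white screw cap, standing upright; 28 mm diameter, 96 mm tall (firm to grip up to 88 mm). Origin: centre of its underside, z up along it. Loose, about 30 g. There is only one with a white cap.
- amber_bottle: Brown glass bottle with a black screw cap, standing upright; 56 mm diameter, 115 mm tall (its body and cap grip as one 56 mm cylinder up to 111 mm). Origin: centre of its underside, z up along it. Loose, about 160 g.
- tin_spare: Spare tapered bright aluminium tin, open at the top: rim 59 mm outside, with an upright band at 27 to 40 mm height to grip, below it narrowing to a 38 mm foot; 40 mm tall, inner floor at z = 14 mm. Origin: centre of its underside. Loose, 40 g. Nested in its like, its foot rests on the other's inner floor, 14 mm above the other's underside (2 mm of play).
- tin_in_kit: The tapered bright aluminium tin, open at the top: rim 59 mm outside, with an upright band at 27 to 40 mm height to grip, below it narrowing to a 38 mm foot; 40 mm tall, inner floor at z = 14 mm. Origin: centre of its underside. Loose, 40 g. At the start it stands in the middle bay of the orange carrier, with a few millimetres of play, and stays there.
- tin_straight: Straight-sided dull dark steel tin, open at the top, its flat inner floor as wide as its rim; 59 mm diameter from foot to rim, 30 mm tall. Its foot is too wide to enter a tapered tin: stays out of the kits. Origin: centre of its underside, z up. Loose, about 50 g.

How it is judged:
By the outcome, as a careful person would: the job done as asked, in the order asked, and still so for the second after the job is handed in, with the robot touching nothing.
It also fails if it takes over 120 s, if anything falls off the work surface, if the arm or the gripper's body presses on something with over 40 N, if the wrist force passes 120 N, or if a joint passes its speed limit or range.

### The arm

A 7-joint arm with a two-finger parallel gripper is mounted at the origin on a cart in front of the work surface, level with it; the furniture and walls round the work are solid. World frame = base frame: x ahead of the robot, y to its left, z up, the work surface at z = 0. Lengths are in m, angles in rad, forces in N, time in s.
With the tool pointing down it reaches from about 0.35 to 0.9 m from the base axis. Payload 8.1 kg.
Tool frame: the origin (TCP) lies midway between the tips of the shut fingers; the grasp point (between the pads) lies 19 mm behind it; z points along the fingers, x is the direction in which the jaws open and shut, and the axes are right-handed (so a half turn about z gives the same grasp; the last joint's range is limited). The gripper opens to 92 mm and grips with 3 to 60 N. Pads are 19 mm wide; open, the fingers measure 130 mm over their backs; the gripper's body (75 mm by 190 mm) begins 47 mm behind the grasp point.
Start: joints at [1.053, 0.434, 0.025, 1.573, -0.012, 1.134, -0.075], TCP at [0.252, -0.572, 0.227] pointing down, gripper open.
Joint ranges: [-2.62, 2.62], [-0.44, 2.09], [-1.27, 1.32], [0.08, 2.57], [-1.32, 4.46], [0.12, 2], [-2.74, 2.74]. Speed limits (rad/s): [2.22, 2.22, 3.01, 3.01, 3.14, 3.14, 3.14].

### API

Orientations are given as a rotation vector (axis times angle).
In Python, from cell import arm gives the robot as it stands. The module is installed in compiled form; this text tells all that it offers.
- The arm moves only by the tool play_rows, never from a script. Its argument "motion" is a list of rows, each a list of 7 numbers: the gripper's target within -1 to 1 (fully open at 1, half-way at 0, shut at -1), then the shift along the tool's x, y, z in mm, then the turn, a rotation vector about the tool's x, y, z in rad. In form: [[claw, tx, ty, tz, ax, ay, az], ...]. A call has 1 to 10 rows; each row is the pose to reach, as a shift and turn from the pose measured when the call began, along the tool's axes at that moment; what a row does not reach only later rows make up. A row lasts 1/10 s, in which the tool goes at most 50 mm and 8.59 degrees, less where a joint would pass 70% of its speed; a pose out of reach is approached as far as the arm can. A call with a gripper value outside its range is refused whole. The fingers move at their own pace and stop on an object; "force" is the grip in N (left out, the last holds). Time passes only in rows, so rows that repeat a pose let the fingers close. It gives the time, the measured TCP pose, the force and the opening at its end, in the units of the state.
- arm.observe(): the state, without advancing time (a new reading comes with each control period).
- arm.get_image(name): name is "side" or "top" or "wrist"; returns a dict with "img" (420x560x3 uint8, blue, green, red), "depth" (420x560 float32, m along the optical axis (not along the pixel's ray), 0 where there is no reading), "K" (3x3 intrinsics, pixels), "rvec" (rotation vector, rad) and "tvec" (3), from world to camera coordinates, as OpenCV has them. Camera axes: x right, y down, z forward; pixel columns grow to the right and rows downward; lengths in m; the calibration is good to about 2 mm. A picture is of the moment at which its call begins.
- arm.sign_off(): hands the job in, once; it reports no verdict.
Trained networks look in a picture, given as the dict that the camera call returned (one of the last four; its "shot" number tells which), for a name from the list of things; names that differ only in an ending like _2 or _b are one class to them, and where a whole thing is asked for, a point or a joint stands for the part that bears it (a point fixed in the world has none). Each returns a list of dicts, best first, with "score" (0 to 1); they miss things now and then, are a little off and sometimes report something else, mostly with a low value. They report only what shows in the picture. A call takes as long as a camera call.
- arm.look_for(picture, query): "box" ([left, top, width, height] as shares, 0 to 1, of the picture: columns of its width, rows of its height, round what is visible of it).
The state is a dict: "clock": time; "joints": joint angles; "dq": joint speeds; "joint_efforts": joint torques, N m; "position": TCP position; "ee_rot": TCP orientation; "force": force on the tool from outside, world axes, zero at the start; "ft_torque": the same for the moment, N m; "width": opening from 0.0 (shut) to 1.0 (fully open).
Only numpy, scipy, OpenCV 4.12 (cv2) and the standard library are available. Lean on these libraries where they do the work, as an engineer would, in place of code of your own. Each camera call takes 0.05 s, during which the arm holds its last target. There are 200 camera calls.

## Working session

There is one attempt and no reset: what is moved stays moved. The work goes in short steps, Python scripts to look and compute and a tool call to move; the robot and the scene stay as the last step left them, time stands still between calls to the robot, and variables do not carry over. Pictures are saved under pics/ and viewed, on a budget of 14 in all, crops included, one or two more only if the job needs it, and the job is handed in when it is done.

Besides the shell and the picture viewer there is one more tool, called after "Emit:" as name([rows], argument=value, ...), one row to a line, values as JSON. play_rows: Moves the arm, as the interface text tells. Its arguments: {"type":"object","properties":{"motion":{"type":"array"},"force":{"type":"number"}},"required":["motion"]}

```bash
mkdir -p pics; cat > h.py <<'E'
import numpy as np, cv2
from cell import arm
def world(p):
    d=p["depth"]; K=p["K"]; R=cv2.Rodrigues(np.array(p["rvec"],float))[0]; t=np.array(p["tvec"],float).ravel()
    v,u=np.mgrid[:420,:560]
    c=np.stack([(u-K[0][2])/K[0][0]*d,(v-K[1][2])/K[1][1]*d,d],-1)
    w=(c-t)@R
    w[d==0]=np.nan
    return w
E
python3 - <<'E'
from h import *
s=arm.observe(); print({k:np.round(s[k],3) for k in('clock','position','ee_rot','force','width')})
ims=[]
for n in("top","side"):
    p=arm.get_image(n); ims.append(p["img"]); w=world(p); np.save(n+".npy",w); cv2.imwrite(n+".png",p["img"])
    print(n,np.round(p["tvec"],3).ravel(),np.round(p["rvec"],3).ravel(),p["K"][0][0])
    for q in("water_carrier","soil_carrier","red_vial_1","white_vial","amber_bottle","tin_spare","tin_straight"):
        for r in arm.look_for(p,q)[:3]:
            b=np.array(r["box"])*[560,420,560,420]; u,v=int(b[0]+b[2]/2),int(b[1]+b[3]/2)
            print(n,q,round(r["score"],2),b.round().astype(int),w[min(v,419),min(u,559)].round(3))
    cv2.imwrite(f"pics/{n}0.png",cv2.resize(p["img"],(800,600)))
E
```

```text
{'clock': np.float64(0.0), 'position': array([ 0.252, -0.572,  0.226]), 'ee_rot': array([-2.631e+00,  1.716e+00,  2.000e-03]), 'force': array([ 0.546,  0.371, -0.059]), 'width': np.float64(0.996)}
top [-0.08   0.456  1.243] [ 2.147 -2.106  0.21 ] 423.29323496163687
top water_carrier 0.63 [324 179  64  40] [ 0.498 -0.31   0.025]
top soil_carrier 0.75 [135 214  66  41] [0.376 0.261 0.039]
top soil_carrier 0.39 [155 225  18  21] [0.375 0.273 0.038]
top soil_carrier 0.37 [208 215  20  20] [0.409 0.115 0.018]
top red_vial_1 0.44 [396 181  18  14] [ 0.523 -0.448  0.077]
top red_vial_1 0.42 [239 215  11  10] [0.414 0.027 0.094]
top amber_bottle 0.64 [260 208  18  26] [ 0.409 -0.046  0.114]
top tin_spare 0.58 [208 214  21  19] [0.416 0.113 0.015]
top tin_spare 0.46 [297 209  12  15] [ 0.428 -0.141  0.101]
top tin_straight 0.67 [129 176  23  23] [0.53  0.365 0.006]
side [-0.459  0.06   1.505] [ 2.161 -0.232  0.132] 502.9441774314137
side water_carrier 0.83 [290 238  60  63] [ 0.493 -0.314  0.021]
side red_vial_1 0.58 [344 284  15  33] [ 0.523 -0.472  0.054]
side red_vial_1 0.41 [264 183   6  11] [0.41  0.016 0.083]
side white_vial 0.63 [281 210  13  35] [ 0.434 -0.161  0.058]
side amber_bottle 0.64 [280 210  13  34] [ 0.434 -0.162  0.063]
side amber_bottle 0.56 [263 190  22  36] [ 0.414 -0.077  0.073]
side tin_spare 0.55 [281 213  11  29] [ 0.434 -0.161  0.058]
side tin_spare 0.4 [260 180   5  13] [0.418 0.136 0.016]
```

View pics/top0.png

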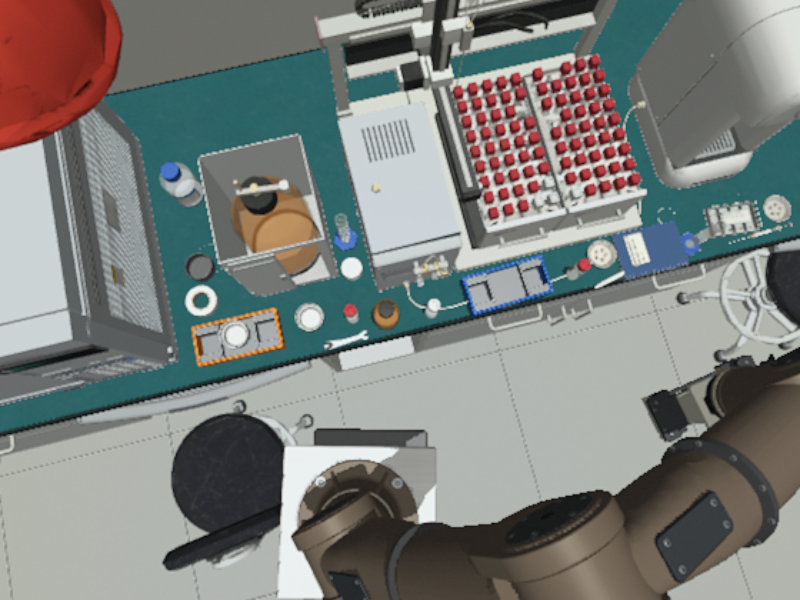

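View pics/side0.png

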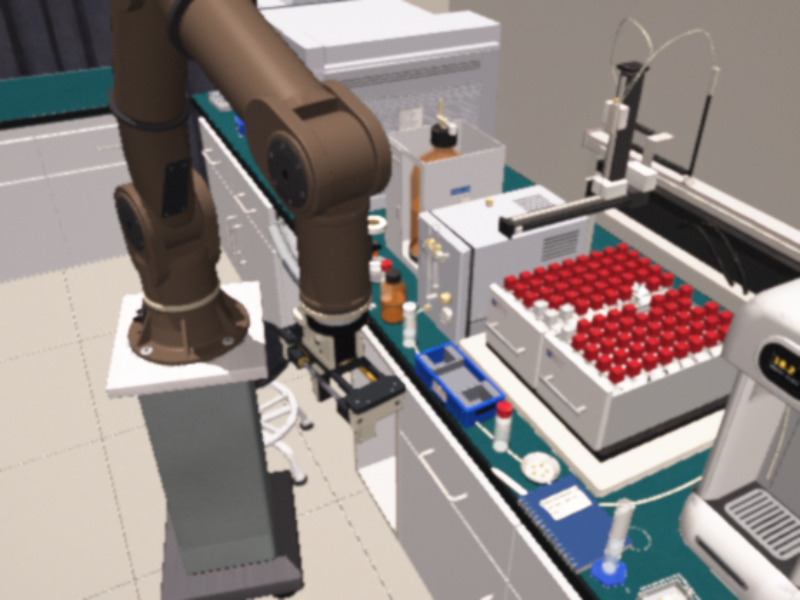

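The top view (800 px wide) shows, from left to right:
- straight dark tin at (200,266)
- orange carrier at (238,337) with its tin
- spare tin at (310,317)
- red vial at (350,312)
- amber bottle at (386,313)
- white vial at (433,308)
- blue carrier at (507,285)
- red vial lying close to other items at (583,266)

The side view confirms that the vials and bottle stand upright: red at (502,425), white at (409,325), amber at (393,297).

```bash
python3 - <<'E'
from h import *
wt=np.load("top.npy"); ws=np.load("side.npy")
def pts(w,c,r,z0,z1):
    m=(np.hypot(w[...,0]-c[0],w[...,1]-c[1])<r)&(w[...,2]>z0)&(w[...,2]<z1); return w[m]
for n,c,r,z0,z1 in(("redA",(.523,-.46),.05,.08,.11),("redB",(.412,.022),.03,.08,.11),("white",(.43,-.15),.035,.08,.11),("amberCap",(.41,-.05),.05,.10,.13),("spare",(.415,.115),.05,.03,.05),("inkit",(.375,.26),.045,.05,.08),("straight",(.53,.365),.05,.02,.04)):
    for k,w in(("top",wt),("side",ws)):
        P=pts(w,c,r,z0,z1)
        if len(P)>3: print(n,k,len(P),"mean",P.mean(0).round(4),"mid",((P.max(0)+P.min(0))/2).round(4),"ext",(P.max(0)-P.min(0)).round(3))
for n,c in(("water",(.498,-.31)),("soil",(.376,.265))):
    for k,w in(("top",wt),("side",ws)):
        P=pts(w,c,.11,.037,.05)
        if len(P)>20:
            img=cv2.imread(k+".png").astype(int); m=(np.hypot(w[...,0]-c[0],w[...,1]-c[1])<.11)&(w[...,2]>.035)&(w[...,2]<.055)
            B=img[...,0]-img[...,2]; m&=(B>60) if n=="water" else (B<-60)
            P=w[m]; r=cv2.minAreaRect((P[:,:2]*1000).astype(np.float32)); print(n,k,len(P),P[:,2].mean().round(3),r)
# obstacles heights on a coarse map
for x in np.arange(.34,.66,.04):
    row=[]
    for y in np.arange(.4,-.6,-.04):
        m=(abs(wt[...,0]-x)<.02)&(abs(wt[...,1]-y)<.02); a=wt[...,2][m]; row.append("%4d"%(np.nanmax(a)*1000) if m.any() else "  . ")
    print("%.2f"%x,*row)
E
```

```text
redA top 71 mean [ 0.5268 -0.4567  0.0949] mid [ 0.5278 -0.4579  0.093 ] ext [0.025 0.025 0.025]
redA side 107 mean [ 0.5259 -0.464   0.0904] mid [ 0.5272 -0.4623  0.0893] ext [0.025 0.026 0.018]
redB top 68 mean [0.4207 0.0232 0.095 ] mid [0.4217 0.0233 0.0916] ext [0.025 0.026 0.021]
redB side 55 mean [0.4213 0.0187 0.0896] mid [0.4221 0.0211 0.0886] ext [0.024 0.03  0.016]
white top 67 mean [ 0.435  -0.1463  0.0956] mid [ 0.4356 -0.1469  0.0911] ext [0.023 0.023 0.021]
white side 71 mean [ 0.4359 -0.1518  0.0896] mid [ 0.4363 -0.1488  0.088 ] ext [0.024 0.03  0.016]
amberCap top 111 mean [ 0.4215 -0.0492  0.1155] mid [ 0.4219 -0.0498  0.1108] ext [0.032 0.032 0.021]
amberCap side 89 mean [ 0.4214 -0.0564  0.1098] mid [ 0.4216 -0.0539  0.1086] ext [0.03  0.035 0.017]
spare top 84 mean [0.4156 0.1161 0.038 ] mid [0.4153 0.1138 0.0389] ext [0.057 0.058 0.018]
spare side 32 mean [0.4175 0.1123 0.0346] mid [0.4191 0.1115 0.0347] ext [0.038 0.064 0.008]
inkit top 112 mean [0.3753 0.2688 0.0579] mid [0.3745 0.2657 0.0592] ext [0.058 0.057 0.018]
straight top 91 mean [0.5219 0.3587 0.0281
[... 757 characters left out ...]
    9   50   48 -143 -143 -735 -738 -733 -734 -737
0.46  409   26   26  850  861  307  301   43   10    8    9  232   87  251  209   49   55   51   51   52   52    4 -730 -729 -734
0.50   34   36   34    8  874  800  304  304  307  303  223  241  241  266  254  232   52   48   48   47   51  100  100   13   16
0.54   35   37   33  303  876  814  335  272  307   44  238  240  240  241  240  241   46  134  131   49   47  104  105   12   17
0.58    8   10    8  306  842  808  355  360  306  149  241  240  241  240  292  300  210  209  194  193   45  135   35   15   20
0.62    9   11   .   307  786  764  336  270  306  150  240  260  242  241  295  300  211  213  210  210  211  211  193  191   43
```

```bash
cat >> h.py <<'E'
from scipy.spatial.transform import Rotation as R
# plan: (x,y,z of grasp point in m, jaw yaw deg) -> row entries (mm, rad) from measured pose
def plan(*wps):
    s=arm.observe(); p=np.array(s["position"]); r=R.from_rotvec(s["ee_rot"]); X=r.as_matrix()
    j=np.degrees(np.arctan2(X[1,0],X[0,0]))
    print("t",round(s["clock"],2),"grasp",(p-.019*X[:,2]*-1*-1).round(4),"jaw",round(j,1),"F",np.round(s["force"],1),"w",round(s["width"],3),"zaxis",X[:,2].round(3),"J",np.round(s["joints"],2))
    for x,y,z,yaw in wps:
        k=yaw+180*round((j-yaw)/180); a=np.radians(k)
        M=np.array([[np.cos(a),np.sin(a),0],[np.sin(a),-np.cos(a),0],[0,0,-1]])
        t=np.array([x,y,z-.019]); print((x,y,z,yaw),"->",(1000*X.T@(t-p)).round(1),(r.inv()*R.from_matrix(M)).as_rotvec().round(3))
E
python3 - <<'E'
from h import *
wt=np.load("top.npy"); ws=np.load("side.npy")
for lo,hi in((.06,.12),(.125,.2),(.2,.5)):
  print(lo,hi)
  for k,w in(("top",wt),("side",ws)):
    print(k,[(round(y,2),round(float(np.nanmin(a)),3)) for y in np.arange(.34,-.6,-.04) for a in [w[...,0][(abs(w[...,1]-y)<.02)&(w[...,2]>lo)&(w[...,2]<hi)&(w[...,0]>.33)]] if len(a)])
plan((.527,-.460,.20,107),(.527,-.460,.084,107))
E
```

```text
0.06 0.12
top [(np.float64(0.3), 0.349), (np.float64(0.26), 0.345), (np.float64(0.22), 0.361), (np.float64(0.18), 0.466), (np.float64(0.14), 0.477), (np.float64(0.1), 0.53), (np.float64(0.06), 0.505), (np.float64(0.02), 0.408), (np.float64(-0.02), 0.397), (np.float64(-0.06), 0.395), (np.float64(-0.1), 0.476), (np.float64(-0.14), 0.423), (np.float64(-0.18), 0.495), (np.float64(-0.22), 0.57), (np.float64(-0.26), 0.564), (np.float64(-0.3), 0.555), (np.float64(-0.34), 0.564), (np.float64(-0.38), 0.596), (np.float64(-0.42), 0.606), (np.float64(-0.46), 0.514), (np.float64(-0.5), 0.614), (np.float64(-0.54), 0.618), (np.float64(-0.58), 0.899)]
side [(np.float64(0.34), 1.437), (np.float64(0.3), 1.447), (np.float64(0.26), 0.509), (np.float64(0.22), 0.461), (np.float64(0.18), 0.465), (np.float64(0.14), 0.473), (np.float64(0.1), 1.502), (np.float64(0.06), 0.896), (np.float64(0.02), 0.409), (np.float64(-0.02), 0.409), (np.float64(-0.06), 0.394), (np.float64(-0.1), 0.41), (np.float64(-0.14), 0.422), (np.float64(-0.18), 0.428), (np.float64(-0.26), 0.551), (np.float64(-0.3), 0.553), (np.float64(-0.3
[... 2321 characters left out ...]
.float64(0.02), 0.584), (np.float64(-0.02), 0.478), (np.float64(-0.06), 0.48), (np.float64(-0.1), 0.466), (np.float64(-0.14), 0.475), (np.float64(-0.18), 0.481), (np.float64(-0.22), 0.595), (np.float64(-0.26), 0.59), (np.float64(-0.3), 0.596), (np.float64(-0.34), 0.611), (np.float64(-0.38), 0.619), (np.float64(-0.42), 0.632), (np.float64(-0.46), 0.64), (np.float64(-0.5), 0.651), (np.float64(-0.54), 0.662)]
t 0.8 grasp [ 0.2519 -0.5721  0.2458] jaw -66.2 F [ 0.1 -0.1 -0.3] w 1.001 zaxis [ 0. -0. -1.] J [ 1.05  0.43  0.03  1.57 -0.01  1.13 -0.08]
(0.527, -0.46, 0.2, 107) -> [   8.3 -297.    45.8] [ 0.    -0.     0.118]
(0.527, -0.46, 0.084, 107) -> [   8.3 -297.   161.8] [ 0.    -0.     0.118]
```

Emit:
play_rows([
  [0.3,8.3,-50,0,0,0,0.06],
  [0.3,8.3,-100,20,0,0,0.118],
  [0.3,8.3,-150,40,0,0,0.118],
  [0.3,8.3,-200,46,0,0,0.118],
  [0.3,8.3,-250,46,0,0,0.118],
  [0.3,8.3,-297,46,0,0,0.118],
  [0.3,8.3,-297,46,0,0,0.118],
  [0.3,8.3,-297,46,0,0,0.118],
  [0.3,8.3,-297,46,0,0,0.118],
])

```text
clock: 1.7
position: [0.5256, -0.461, 0.1806]
ee_rot: [2.523, -1.87, -0.001]
force: [-0.3, -0.8, 0.5]
width: 0.651
```

```bash
cat >> h.py <<'E'
def cloud(w,c,r,z0,z1):
    m=(np.hypot(w[...,0]-c[0],w[...,1]-c[1])<r)&(w[...,2]>z0)&(w[...,2]<z1); P=w[m]
    if len(P)<5: print("few",len(P)); return
    cc,rr=cv2.minEnclosingCircle((P[:,:2]*1000).astype(np.float32))
    print(c,len(P),"mean",P.mean(0).round(4),"circle",np.round(cc,1),round(rr,1),"z",P[:,2].min().round(4),np.median(P[:,2]).round(4))
def wrist(name=None):
    p=arm.get_image("wrist"); w=world(p)
    if name: cv2.imwrite(f"pics/{name}.png",p["img"])
    return p,w
E
python3 - <<'E'
from h import *
p,w=wrist("w1"); cloud(w,(.527,-.46),.035,.085,.12)
plan((.527,-.46,.084,107))
E
```

```text
(0.527, -0.46) 1040 mean [ 0.5289 -0.4587  0.0943] circle [ 527.9 -459.1] 12.9 z 0.0853 0.0947
t 1.75 grasp [ 0.5251 -0.4615  0.1998] jaw -73.1 F [-0.8 -0.9 -0.2] w 0.648 zaxis [-0.001 -0.001 -1.   ] J [ 0.64  0.59  0.01  1.42 -0.01  1.13 -0.63]
(0.527, -0.46, 0.084, 107) -> [ -1.   -2.4 115.8] [ 0.001 -0.001 -0.002]
```

View pics/w1.png

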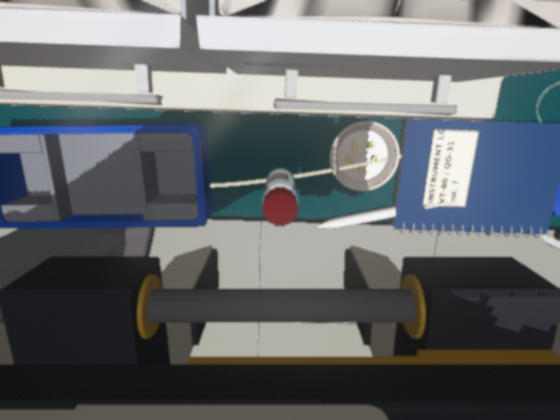

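The wrist view shows the red cap at (281,206), the blue carrier's end at (205,175) and the two fingers below. The vial measures (0.528,-0.459), which agrees with the top view.

Emit:
play_rows([
  [0.3,-1.5,-3.4,40,0,0,0],
  [0.3,-1.5,-3.4,80,0,0,0],
  [0.3,-1.5,-3.4,115.8,0,0,0],
  [0.3,-1.5,-3.4,115.8,0,0,0],
  [-0.6,-1.5,-3.4,115.8,0,0,0],
  [-0.9,-1.5,-3.4,115.8,0,0,0],
  [-0.9,-1.5,-3.4,115.8,0,0,0],
  [-0.9,-1.5,-3.4,115.8,0,0,0],
  [-0.9,-1.5,-3.4,115.8,0,0,0],
  [-0.9,-1.5,-3.4,115.8,0,0,0],
], force=15)

```text
clock: 2.75
position: [0.5285, -0.4597, 0.0663]
ee_rot: [2.522, -1.871, 0.003]
force: [-1.5, 0.5, 6.4]
width: 0.297
```

Emit:
play_rows([
  [-0.9,0,0,-40,0,0,0],
  [-0.9,0,0,-80,0,0,0],
  [-0.9,0,0,-110,0,0,0],
  [-0.9,-30,-30,-110,0,0,0],
  [-0.9,-60,-40,-110,0,0,0],
  [-0.9,-60,-40,-110,0,0,0],
  [-0.9,-60,-40,-110,0,0,0],
])

```text
clock: 3.45
position: [0.5495, -0.3896, 0.1765]
ee_rot: [2.524, -1.868, 0.003]
force: [-0.8, -0.7, -1.3]
width: 0.294
```

```bash
cat >> h.py <<'E'
def carrier(p,w,c,blue):
    b=p["img"].astype(int); B=b[...,0]-b[...,2]
    m=(np.hypot(w[...,0]-c[0],w[...,1]-c[1])<.115)&(w[...,2]>.036)&(w[...,2]<.055)&((B>50) if blue else (B<-50))
    P=w[m]; r=cv2.minAreaRect((P[:,:2]*1000).astype(np.float32)); print("carrier",len(P),np.median(P[:,2]).round(4),np.round(r[0],1),np.round(r[1],1),round(r[2],2)); return r
def pocket(c,yaw,y):
    a=np.radians(yaw); return (np.array(c)+[-y*np.sin(a),y*np.cos(a)]).round(1)
E
python3 - <<'E'
from h import *
p,w=wrist("w2"); carrier(p,w,(.494,-.309),True)
for q in((494,-309),17.7,-62),((494,-309),17.7,62),((370,262),14.7,-62): print(pocket(*q))
plan((.513,-.368,.192,107.7))
E
```

```text
carrier 2112 0.0438 [ 494.4 -307.8] [ 85.3 180.9] 17.44
[ 512.9 -368.1]
[ 475.1 -249.9]
[385.7 202. ]
t 3.5 grasp [ 0.5489 -0.391   0.1953] jaw -73.1 F [-1.  -0.2 -0. ] w 0.297 zaxis [ 0.    -0.003 -1.   ] J [ 0.54  0.55  0.    1.5   0.    1.08 -0.74]
(0.513, -0.368, 0.192, 107.7) -> [-32.5  27.7   3.3] [ 0.001 -0.003 -0.015]
```

View pics/w2.png

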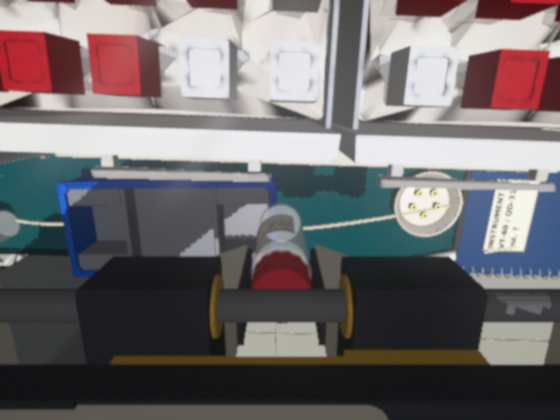

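The vial is held between the fingers, with its cap at (282,270). The carrier measures centre (494.4,-307.8), yaw 17.4°, so the target pocket is at (513,-367).

Emit:
play_rows([
  [-0.9,-17,14,0,0,0,-0.01],
  [-0.9,-33.5,27.4,0,0,0,-0.015],
  [-0.9,-33.5,27.4,0,0,0,-0.015],
  [-0.9,-33.5,27.4,0,0,0,-0.015],
  [-0.9,-33.5,27.4,30,0,0,-0.015],
  [-0.9,-33.5,27.4,55,0,0,-0.015],
  [-0.9,-33.5,27.4,55,0,0,-0.015],
])

```text
clock: 4.2
position: [0.5114, -0.3669, 0.1179]
ee_rot: [2.534, -1.852, -0.006]
force: [-0.7, 0.2, 0.6]
width: 0.296
```

```bash
python3 - <<'E'
from h import *
plan((.513,-.367,.092,107.5))
E
```

```text
t 4.2 grasp [ 0.5114 -0.3669  0.1369] jaw -72.3 F [-0.7  0.2  0.6] w 0.296 zaxis [-0.005 -0.    -1.   ] J [ 0.54  0.55 -0.01  1.68  0.01  0.92 -0.73]
(0.513, -0.367, 0.092, 107.5) -> [ 0.6 -1.8 44.9] [0.005 0.001 0.003]
```

Emit:
play_rows([
  [-0.9,0.6,-1.8,20,0,0,0],
  [-0.9,0.6,-1.8,38,0,0,0],
  [-0.9,0.6,-1.8,45,0,0,0],
  [-0.9,0.6,-1.8,45,0,0,0],
  [0.0,0.6,-1.8,45,0,0,0],
  [0.0,0.6,-1.8,45,0,0,0],
  [0.0,0.6,-1.8,45,0,0,0],
  [0.0,0.6,-1.8,25,0,0,0],
  [0.0,0.6,-1.8,-20,0,0,0],
  [0.0,0.6,-1.8,-60,0,0,0],
])

```text
clock: 5.2
position: [0.5133, -0.3668, 0.1795]
ee_rot: [2.534, -1.852, -0.006]
force: [0.9, -1.4, 0.7]
width: 0.498
```

```bash
python3 - <<'E'
from h import *
p,w=wrist("w3"); cloud(w,(.513,-.367),.03,.09,.12)
plan((.4355,-.15,.2,101))
E
```

```text
(0.513, -0.367) 1104 mean [ 0.5141 -0.3667  0.1002] circle [ 513.  -366.9] 12.9 z 0.09 0.1007
t 5.25 grasp [ 0.5163 -0.3687  0.206 ] jaw -72.3 F [ 2.5 -2.5  5. ] w 0.497 zaxis [ 0.004 -0.005 -1.   ] J [ 0.54  0.48 -0.01  1.6   0.01  1.05 -0.73]
(0.4355, -0.15, 0.2, 101) -> [-233.    10.8    4.5] [-0.002 -0.006  0.116]
```

```bash
python3 - <<'E'
from h import *
plan((.40,-.15,.2,101))
E
```

```text
t 5.25 grasp [ 0.5163 -0.3687  0.206 ] jaw -72.3 F [ 2.5 -2.5  5. ] w 0.497 zaxis [ 0.004 -0.005 -1.   ] J [ 0.54  0.48 -0.01  1.6   0.01  1.05 -0.73]
(0.4, -0.15, 0.2, 101) -> [-243.8   44.6    4.4] [-0.002 -0.006  0.116]
```

Emit:
play_rows([
  [0.2,-40,30,4,0,0,0.06],
  [0.2,-80,45,4,0,0,0.116],
  [0.2,-125,45,4,0,0,0.116],
  [0.2,-170,45,4,0,0,0.116],
  [0.2,-210,45,4,0,0,0.116],
  [0.2,-244,45,4,0,0,0.116],
  [0.2,-244,45,4,0,0,0.116],
  [0.2,-244,45,4,0,0,0.116],
  [0.2,-244,45,4,0,0,0.116],
])

```text
clock: 6.15
position: [0.4001, -0.151, 0.1818]
ee_rot: [2.422, -1.998, 0.012]
force: [0.2, -1.4, -0.0]
width: 0.6
```

```bash
python3 - <<'E'
from h import *
p,w=wrist("w4"); cloud(w,(.4355,-.15),.03,.085,.12); cloud(w,(.4215,-.051),.04,.105,.13)
print([(round(y,3),round(float(np.nanmin(a)),3)) for y in np.arange(.0,-.26,-.02) for a in [w[...,0][(abs(w[...,1]-y)<.01)&(w[...,2]>.122)&(w[...,2]<.4)&(w[...,0]>.45)]] if len(a)])
plan((.4355,-.15,.084,101))
E
```

```text
(0.4355, -0.15) 1085 mean [ 0.4374 -0.1464  0.0947] circle [ 436.9 -146.5] 12.7 z 0.0852 0.0948
(0.4215, -0.051) 2316 mean [ 0.4243 -0.0502  0.1139] circle [423.1 -49.2] 16.7 z 0.105 0.1143
[(np.float64(-0.02), 0.48), (np.float64(-0.04), 0.479), (np.float64(-0.06), 0.482), (np.float64(-0.08), 0.488), (np.float64(-0.1), 0.467), (np.float64(-0.12), 0.467), (np.float64(-0.14), 0.479), (np.float64(-0.16), 0.479), (np.float64(-0.18), 0.517)]
t 6.2 grasp [ 0.3999 -0.151   0.2006] jaw -79.1 F [-0.6 -0.5 -0.2] w 0.597 zaxis [ 0.004 -0.006 -1.   ] J [ 0.3   0.17 -0.07  2.09  0.02  0.88 -1.17]
(0.4355, -0.15, 0.084, 101) -> [  4.9 -34.7 116.7] [-0.003 -0.007 -0.001]
```

View pics/w4.png

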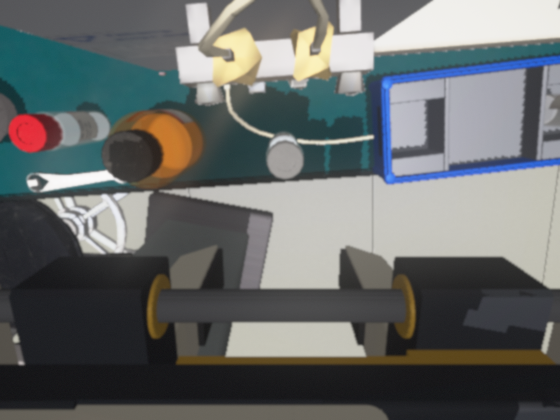

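The wrist view shows the white cap at (285,158), the valve block above it at (275,60), the amber bottle at (150,150) and the other red vial at (35,130). The valve block is close, so I'll approach with a slight tilt and a 4 mm offset towards the robot.

Emit:
play_rows([
  [0.2,2.6,-15,20,0.12,0,0],
  [0.2,2.6,-36,40,0.15,0,0],
  [0.2,2.6,-36,60,0.15,0,0],
  [0.2,2.6,-36,85,0.15,0,0],
  [0.2,2.6,-36,116.5,0.15,0,0],
  [0.2,2.6,-36,116.5,0.15,0,0],
  [0.2,2.6,-36,116.5,0.15,0,0],
  [-0.9,2.6,-36,116.5,0.15,0,0],
  [-0.9,2.6,-36,116.5,0.15,0,0],
  [-0.9,2.6,-36,116.5,0.15,0,0],
])

```text
clock: 7.2
position: [0.4371, -0.1478, 0.0663]
ee_rot: [-2.331, 1.924, -0.158]
force: [0.2, 0.2, 0.6]
width: 0.39
```

```bash
python3 - <<'E'
from h import *
plan((.43,-.15,.20,101))
E
```

```text
t 7.2 grasp [ 0.4342 -0.1482  0.0851] jaw -79.1 F [0.2 0.2 0.6] w 0.39 zaxis [ 0.153  0.022 -0.988] J [ 0.34  0.34 -0.1   2.25 -0.07  0.41 -1.07]
(0.43, -0.15, 0.2, 101) -> [   1.7  -10.4 -114.4] [-0.155 -0.008 -0.001]
```

Emit:
play_rows([
  [-0.9,0,0,0,0,0,0],
  [-0.9,0,0,0,0,0,0],
  [-0.9,0,-3,-20,0,0,0],
  [-0.9,0,-9,-59,0,0,0],
  [-0.9,0,-10,-95,-0.05,0,0],
  [-0.9,1.7,-10,-114,-0.155,0,0],
  [-0.9,1.7,-10,-114,-0.155,0,0],
])

```text
clock: 7.9
position: [0.4329, -0.15, 0.1836]
ee_rot: [2.421, -1.995, 0.015]
force: [-0.0, 0.5, -0.6]
width: 0.292
```

```bash
python3 - <<'E'
from h import *
plan((.475,-.249,.20,107.5))
print(pocket((494.4,-307.8),17.44,62))
E
```

```text
t 7.9 grasp [ 0.4328 -0.1498  0.2026] jaw -79.0 F [-0.   0.5 -0.6] w 0.292 zaxis [ 0.005 -0.009 -1.   ] J [ 0.26  0.21 -0.06  2.02  0.03  0.9  -1.19]
(0.475, -0.249, 0.2, 107.5) -> [105.2 -22.4   3.7] [-0.002 -0.01  -0.113]
[ 475.8 -248.7]
```

```bash
python3 - <<'E'
from h import *
plan((.42,-.17,.2,107),(.43,-.245,.20,114),(.473,-.25,.18,114))
E
```

```text
t 7.9 grasp [ 0.4328 -0.1498  0.2026] jaw -79.0 F [-0.   0.5 -0.6] w 0.292 zaxis [ 0.005 -0.009 -1.   ] J [ 0.26  0.21 -0.06  2.02  0.03  0.9  -1.19]
(0.42, -0.17, 0.2, 107) -> [17.2 16.5  2.7] [-0.002 -0.01  -0.105]
(0.43, -0.245, 0.2, 114) -> [92.7 21.   3.4] [-0.002 -0.01  -0.227]
(0.473, -0.25, 0.18, 114) -> [105.6 -20.2  23.7] [-0.002 -0.01  -0.227]
```

Emit:
play_rows([
  [-0.9,17,16.5,3,0,0,-0.1],
  [-0.9,55,20,3,0,0,-0.22],
  [-0.9,92,21,3,0,0,-0.227],
  [-0.9,105,0,3,0,-0.01,-0.227],
  [-0.9,105.6,-20,15,0,-0.01,-0.227],
  [-0.9,105.6,-20.2,24,-0.002,-0.01,-0.227],
  [-0.9,105.6,-20.2,40,-0.002,-0.01,-0.227],
  [-0.9,105.6,-20.2,50,-0.002,-0.01,-0.227],
  [-0.9,105.6,-20.2,50,-0.002,-0.01,-0.227],
])

```text
clock: 8.8
position: [0.4713, -0.2496, 0.1328]
ee_rot: [2.634, -1.71, -0.005]
force: [-0.7, 0.4, 0.4]
width: 0.294
```

```bash
python3 - <<'E'
from h import *
p=arm.get_image("side"); cv2.imwrite("pics/s5.png",cv2.resize(p["img"][140:320,200:400],(800,720))[:600])
plan((.473,-.25,.093,114))
E
```

```text
t 8.85 grasp [ 0.472  -0.2499  0.1528] jaw -66.0 F [ 0.4 -0.6  0.1] w 0.296 zaxis [-0.002  0.    -1.   ] J [ 0.41  0.39 -0.04  1.9   0.02  0.85 -0.78]
(0.473, -0.25, 0.093, 114) -> [ 0.6 -0.9 59.8] [0.002 0.001 0.   ]
```

View pics/s5.png

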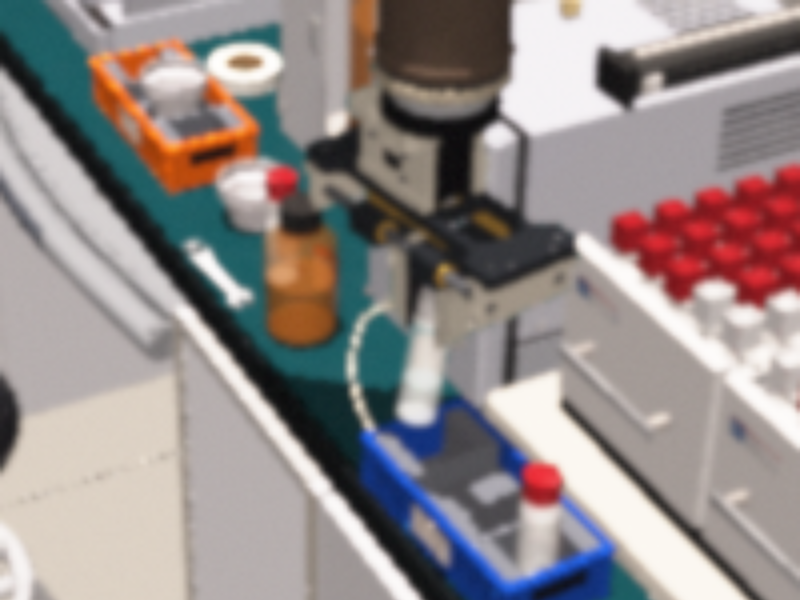

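The side view shows the white vial leaning in the untilted gripper at (420,370), because it was grasped with the tool tilted. I'll restore that tilt for placing. The red vial stands upright in its pocket at (540,510).

Emit:
play_rows([
  [-0.9,0.5,-3.8,0,0.1,0,0],
  [-0.9,0.5,-3.8,0,0.157,0,0],
  [-0.9,0.5,-3.8,0,0.157,0,0],
  [-0.9,0.5,-3.8,25,0.157,0,0],
  [-0.9,0.5,-3.8,50,0.157,0,0],
  [-0.9,0.5,-3.8,60,0.157,0,0],
  [-0.9,0.5,-3.8,60.5,0.157,0,0],
  [-0.9,0.5,-3.8,60.5,0.157,0,0],
])

```text
clock: 9.65
position: [0.4762, -0.2487, 0.0738]
ee_rot: [-2.524, 1.637, -0.127]
force: [-0.3, -0.7, 0.3]
width: 0.295
```

```bash
python3 - <<'E'
from h import *
plan((.45,-.255,.2,114))
E
```

```text
t 9.65 grasp [ 0.4735 -0.2499  0.0926] jaw -66.0 F [-0.3 -0.7  0.3] w 0.295 zaxis [ 0.141  0.064 -0.988] J [ 0.55  0.44 -0.11  2.03 -0.13  0.57 -0.59]
(0.45, -0.255, 0.2, 114) -> [  -5.     9.6 -110. ] [-0.155  0.001  0.001]
```

Emit:
play_rows([
  [-0.9,0,0.2,1,0,0,0],
  [0.0,0,0.2,1,0,0,0],
  [0.0,0,0.2,1,0,0,0],
  [0.0,0,0.2,1,0,0,0],
  [0.0,0,-3,-20,0,0,0],
  [0.0,0,-7,-45,0,0,0],
  [0.0,-3,0,-85,-0.1,0,0],
  [0.0,-5,9.6,-110,-0.155,0,0],
  [0.0,-5,9.6,-110,-0.155,0,0],
  [0.0,-5,9.6,-110,-0.155,0,0],
])

```text
clock: 10.65
position: [0.4504, -0.2547, 0.1812]
ee_rot: [-2.635, 1.708, -0.001]
force: [0.4, -0.0, -0.7]
width: 0.504
```

```bash
python3 - <<'E'
from h import *
p,w=wrist("w6"); cloud(w,(.4758,-.2487),.03,.09,.12); carrier(p,w,(.494,-.308),True)
plan((.42,-.20,.2,100),(.395,-.05,.2,90),(.4215,-.05,.105,90))
E
```

```text
(0.4758, -0.2487) 1128 mean [ 0.4769 -0.2473  0.1005] circle [ 476.3 -247.7] 12.8 z 0.0902 0.1008
carrier 4132 0.0439 [ 493.9 -308.2] [ 85.6 181.1] 17.5
t 10.7 grasp [ 0.4497 -0.2547  0.1994] jaw -65.9 F [ 0.2  0.7 -0.5] w 0.503 zaxis [ 0.     0.002 -1.   ] J [ 0.44  0.31 -0.03  1.89  0.01  0.94 -0.75]
(0.42, -0.2, 0.2, 100) -> [-62.    4.9  -0.5] [-0.     0.001  0.245]
(0.395, -0.05, 0.2, 90) -> [-209.2  -33.4   -0.3] [-0.     0.002  0.42 ]
(0.4215, -0.05, 0.105, 90) -> [-198.3  -57.6   94.7] [-0.     0.002  0.42 ]
```

View pics/w6.png

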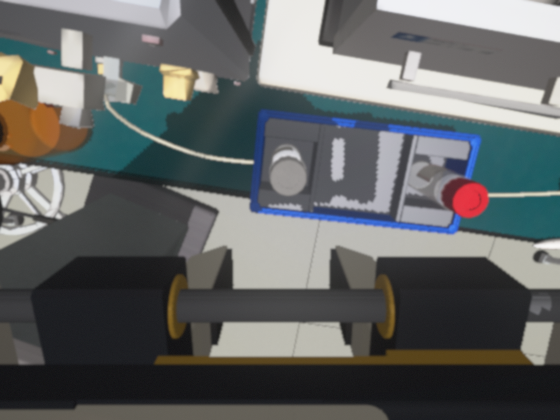

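The wrist view shows the white vial upright in the left pocket at (287,170) and the red one in the right pocket at (450,190). The bay between them is clear. Next is the amber bottle.

```bash
python3 - <<'E'
from h import *
plan((.40,-.10,.2,90),(.421,-.0495,.2,78))
E
```

```text
t 10.7 grasp [ 0.4497 -0.2547  0.1994] jaw -65.9 F [ 0.2  0.7 -0.5] w 0.503 zaxis [ 0.     0.002 -1.   ] J [ 0.44  0.31 -0.03  1.89  0.01  0.94 -0.75]
(0.4, -0.1, 0.2, 90) -> [-161.5  -17.6   -0.4] [-0.     0.002  0.42 ]
(0.421, -0.0495, 0.2, 78) -> [-199.1  -57.4   -0.3] [-0.     0.002  0.629]
```

Emit:
play_rows([
  [0.45,-40,4,0,0,0,0.14],
  [0.45,-80,4,0,0,0,0.28],
  [0.45,-120,-5,0,0,0,0.42],
  [0.45,-161,-17,0,0,0,0.5],
  [0.45,-180,-40,0,0,0,0.6],
  [0.45,-199,-57.4,0,0,0,0.629],
  [0.45,-199,-57.4,0,0,0,0.629],
  [0.45,-199,-57.4,0,0,0,0.629],
  [0.45,-199,-57.4,0,0,0,0.629],
])

```text
clock: 11.6
position: [0.4202, -0.0506, 0.18]
ee_rot: [1.976, -2.442, -0.003]
force: [-0.4, -0.6, 0.6]
width: 0.726
```

```bash
python3 - <<'E'
from h import *
p,w=wrist("w7"); cloud(w,(.4231,-.0495),.03,.106,.13); cloud(w,(.4215,.0225),.03,.085,.1)
plan((.421,-.0495,.106,78))
E
```

```text
(0.4231, -0.0495) 1949 mean [ 0.4246 -0.0491  0.1141] circle [423.4 -48.6] 16.5 z 0.106 0.1143
(0.4215, 0.0225) 1067 mean [0.4238 0.0229 0.094 ] circle [423.1  24.4] 13.2 z 0.085 0.0946
t 11.65 grasp [ 0.4204 -0.0507  0.1991] jaw -102.1 F [ 0.7 -0.2 -0.1] w 0.726 zaxis [-0.001  0.001 -1.   ] J [ 0.06  0.17 -0.07  2.09  0.01  0.88 -1.8 ]
(0.421, -0.0495, 0.106, 78) -> [-1.2 -0.5 93.1] [ 0.001  0.001 -0.001]
```

Emit:
play_rows([
  [0.45,-2.3,-1.1,30,0,0,0],
  [0.45,-2.3,-1.1,60,0,0,0],
  [0.45,-2.3,-1.1,85,0,0,0],
  [0.45,-2.3,-1.1,93,0,0,0],
  [0.45,-2.3,-1.1,93,0,0,0],
  [-0.5,-2.3,-1.1,93,0,0,0],
  [-0.5,-2.3,-1.1,93,0,0,0],
  [-0.5,-2.3,-1.1,93,0,0,0],
  [-0.5,-2.3,-1.1,93,0,0,0],
  [-0.5,-2.3,-1.1,93,0,0,0],
], force=30)

```text
clock: 12.65
position: [0.4227, -0.0488, 0.0882]
ee_rot: [-1.974, 2.442, 0.0]
force: [-1.0, -1.6, 8.8]
width: 0.607
```

```bash
python3 - <<'E'
from h import *
plan((.421,-.0495,.24,78),(.40,-.15,.24,95),(.45,-.27,.24,107.5),(.4932,-.3082,.24,107.5))
E
```

```text
t 12.65 grasp [ 0.4227 -0.0488  0.1072] jaw -102.1 F [-1.  -1.6  8.8] w 0.607 zaxis [ 0.001  0.001 -1.   ] J [ 0.05  0.31 -0.07  2.2   0.03  0.63 -1.83]
(0.421, -0.0495, 0.24, 78) -> [   0.9    1.4 -132.8] [-0.001  0.001 -0.002]
(0.4, -0.15, 0.24, 95) -> [ 103.6    0.9 -133. ] [-0.001  0.001 -0.298]
(0.45, -0.27, 0.24, 107.5) -> [ 210.4  -73.1 -133. ] [-0.001  0.001 -0.517]
(0.4932, -0.3082, 0.24, 107.5) -> [ 238.7 -123.4 -133. ] [-0.001  0.001 -0.517]
```

Emit:
play_rows([
  [-0.5,0.9,1.4,-40,0,0,0],
  [-0.5,0.9,1.4,-85,0,0,0],
  [-0.5,0.9,1.4,-125,0,0,0],
  [-0.5,30,3,-133,0,0,-0.1],
  [-0.5,65,3,-133,0,0,-0.2],
  [-0.5,104,1,-133,0,0,-0.3],
  [-0.5,140,-25,-133,0,0,-0.4],
  [-0.5,175,-50,-133,0,0,-0.517],
  [-0.5,210,-73,-133,0,0,-0.517],
  [-0.5,210,-73,-133,0,0,-0.517],
])

```text
clock: 13.65
position: [0.4505, -0.2752, 0.221]
ee_rot: [2.528, -1.864, 0.004]
force: [-1.4, 0.5, -2.3]
width: 0.602
```

```bash
python3 - <<'E'
from h import *
plan((.494,-.3080,.24,107.5),(.494,-.3080,.131,107.5))
E
```

```text
t 13.65 grasp [ 0.4504 -0.2752  0.24  ] jaw -72.8 F [-1.4  0.5 -2.3] w 0.602 zaxis [ 0.002 -0.002 -1.   ] J [ 0.39  0.28  0.07  1.82 -0.02  1.04 -0.8 ]
(0.494, -0.308, 0.24, 107.5) -> [ 44.2 -31.9   0.2] [-0.001 -0.002 -0.005]
(0.494, -0.308, 0.131, 107.5) -> [ 43.9 -31.8 109.2] [-0.001 -0.002 -0.005]
```

Emit:
play_rows([
  [-0.5,22,-16,0,0,0,0],
  [-0.5,44,-32,0,0,0,0],
  [-0.5,44,-32,0,0,0,0],
  [-0.5,44,-32,0,0,0,0],
  [-0.5,44,-32,30,0,0,0],
  [-0.5,44,-32,50,0,0,0],
  [-0.5,44,-32,50,0,0,0],
])

```text
clock: 14.35
position: [0.4916, -0.3059, 0.1688]
ee_rot: [2.528, -1.863, -0.005]
force: [0.1, 0.1, -1.0]
width: 0.605
```

```bash
python3 - <<'E'
from h import *
p,w=wrist("w8"); 
plan((.494,-.3080,.1305,107.5))
E
```

```text
t 14.4 grasp [ 0.4927 -0.3066  0.1895] jaw -72.8 F [-0.4 -0.7 -1. ] w 0.606 zaxis [-0.001 -0.    -1.   ] J [ 0.41  0.41  0.07  1.76 -0.03  0.97 -0.77]
(0.494, -0.308, 0.1305, 107.5) -> [ 1.7 -0.9 59. ] [ 0.001  0.    -0.005]
```

View pics/w8.png

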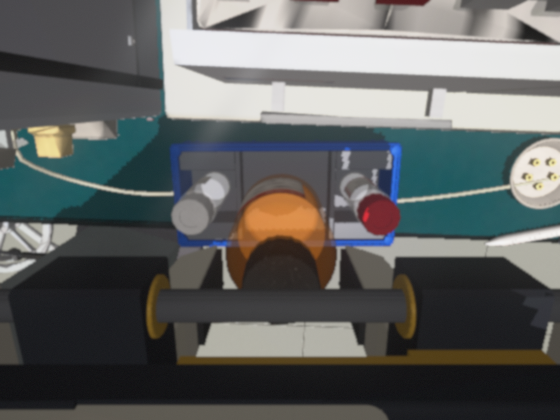

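The bottle is centred at (280,220) between the vials at (200,200) and (375,200), over the bay. I'll lower it now.

Emit:
play_rows([
  [-0.5,1.7,-0.9,25,0,0,0],
  [-0.5,1.7,-0.9,45,0,0,0],
  [-0.5,1.7,-0.9,57,0,0,0],
  [-0.5,1.7,-0.9,59.3,0,0,0],
  [-0.5,1.7,-0.9,59.5,0,0,0],
])

```text
clock: 14.9
position: [0.4943, -0.3081, 0.1118]
ee_rot: [2.529, -1.864, 0.0]
force: [0.5, 0.0, -1.4]
width: 0.603
```

Emit:
play_rows([
  [0.0,0,0,0,0,0,0],
  [0.45,0,0,0,0,0,0],
  [0.45,0,0,0,0,0,0],
  [0.45,0,0,0,0,0,0],
  [0.45,0,0,-25,0,0,0],
  [0.45,0,0,-60,0,0,0],
  [0.45,0,0,-100,0,0,0],
  [0.45,0,20,-100,0,0,0],
  [0.45,0,40,-100,0,0,0],
  [0.45,0,40,-100,0,0,0],
])

```text
clock: 15.9
position: [0.4537, -0.3214, 0.2125]
ee_rot: [2.525, -1.867, 0.001]
force: [-0.0, -1.0, -0.4]
width: 0.722
```

```bash
python3 - <<'E'
from h import *
p,w=wrist("w9"); cloud(w,(.494,-.308),.03,.12,.16);cloud(w,(.4758,-.2487),.03,.09,.12);cloud(w,(.513,-.367),.03,.09,.12)
plan((.40,-.10,.2,90),(.420,.0235,.2,97),(.420,.0235,.084,97))
E
```

```text
(0.494, -0.308) 1994 mean [ 0.4967 -0.3078  0.1362] circle [ 496.2 -307.9] 16.3 z 0.1201 0.1364
(0.4758, -0.2487) 983 mean [ 0.477  -0.2483  0.1003] circle [ 476.3 -247.7] 12.8 z 0.0901 0.1007
(0.513, -0.367) 979 mean [ 0.513  -0.366   0.1004] circle [ 512.8 -367. ] 12.7 z 0.09 0.1008
t 15.95 grasp [ 0.4552 -0.3205  0.2314] jaw -72.9 F [ 0.6 -0.6  0.8] w 0.721 zaxis [ 0.    -0.001 -1.   ] J [ 0.45  0.34  0.08  1.77 -0.03  1.04 -0.72]
(0.4, -0.1, 0.2, 90) -> [-227.1  -12.2   31.1] [-0.    -0.001  0.299]
(0.42, 0.0235, 0.2, 97) -> [-339.2  -67.6   31. ] [-0.    -0.001  0.177]
(0.42, 0.0235, 0.084, 97) -> [-339.3  -67.6  147. ] [-0.    -0.001  0.177]
```

Emit:
play_rows([
  [0.3,-45,0,10,0,0,0.1],
  [0.3,-95,0,20,0,0,0.17],
  [0.3,-140,-5,31,0,0,0.177],
  [0.3,-185,-8,31,0,0,0.177],
  [0.3,-227,-12,31,0,0,0.177],
  [0.3,-275,-30,31,0,0,0.177],
  [0.3,-315,-55,31,0,0,0.177],
  [0.3,-339,-67.6,31,0,0,0.177],
  [0.3,-339,-67.6,31,0,0,0.177],
  [0.3,-339,-67.6,31,0,0,0.177],
])

```text
clock: 16.95
position: [0.4203, 0.024, 0.1809]
ee_rot: [2.354, -2.079, 0.001]
force: [-0.3, -0.8, 0.4]
width: 0.649
```

```bash
python3 - <<'E'
from h import *
p,w=wrist("w10"); cloud(w,(.4225,.0235),.03,.085,.12); cloud(w,(.4155,.1138),.045,.03,.05); carrier(p,w,(.37,.262),False)
plan((.422,.0237,.085,97))
E
```

```text
(0.4225, 0.0235) 1037 mean [0.4237 0.0243 0.0943] circle [422.5  24.2] 12.9 z 0.0851 0.0947
(0.4155, 0.1138) 966 mean [0.4155 0.1163 0.0371] circle [416.5 114.1] 29.6 z 0.03 0.0385
carrier 2528 0.0436 [380.2 225.3] [ 86.2 106.3] 14.27
t 17.0 grasp [0.4201 0.023  0.1999] jaw -83.0 F [ 0.6 -1.1 -0.2] w 0.651 zaxis [-0.    -0.001 -1.   ] J [-0.08  0.16 -0.11  2.09  0.03  0.89 -1.66]
(0.422, 0.0237, 0.085, 97) -> [ -0.6  -2.  114.9] [ 0.    -0.001 -0.   ]
```

View pics/w10.png

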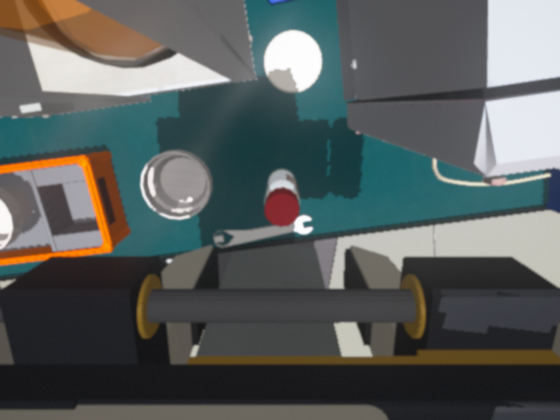

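The red cap is at (282,205), the spare tin at (177,184) and the orange carrier at the left edge. The approach is clear.

Emit:
play_rows([
  [0.3,-1.1,-2,40,0,0,0],
  [0.3,-1.1,-2,80,0,0,0],
  [0.3,-1.1,-2,114.5,0,0,0],
  [0.3,-1.1,-2,114.5,0,0,0],
  [-0.9,-1.1,-2,114.5,0,0,0],
  [-0.9,-1.1,-2,114.5,0,0,0],
  [-0.9,-1.1,-2,114.5,0,0,0],
  [-0.9,-1.1,-2,114.5,0,0,0],
  [-0.9,-1.1,-2,114.5,0,0,0],
  [-0.9,-1.1,-2,114.5,0,0,0],
], force=15)

```text
clock: 18.0
position: [0.4228, 0.0242, 0.0672]
ee_rot: [-2.352, 2.082, -0.003]
force: [-1.0, -1.4, 8.9]
width: 0.293
```

```bash
python3 - <<'E'
from h import *
plan((.42,.024,.2,97),(.39,.10,.2,104.5),(.386,.202,.2,104.5))
E
```

```text
t 18.0 grasp [0.4228 0.0242 0.0862] jaw -83.0 F [-1.  -1.4  8.9] w 0.293 zaxis [ 0.002 -0.001 -1.   ] J [-0.1   0.35 -0.11  2.22  0.07  0.58 -1.7 ]
(0.42, 0.024, 0.2, 97) -> [   0.     2.6 -113.8] [-0.002 -0.001 -0.   ]
(0.39, 0.1, 0.2, 104.5) -> [ -79.1   23.1 -114. ] [-0.002 -0.001 -0.131]
(0.386, 0.202, 0.2, 104.5) -> [-180.8   14.7 -114.1] [-0.002 -0.001 -0.131]
```

Emit:
play_rows([
  [-0.9,0,2.6,-40,0,0,0],
  [-0.9,0,2.6,-85,0,0,0],
  [-0.9,-10,5,-114,0,0,-0.05],
  [-0.9,-45,15,-114,0,0,-0.131],
  [-0.9,-80,23,-114,0,0,-0.131],
  [-0.9,-125,30,-114,0,0,-0.131],
  [-0.9,-178,38,-114,0,0,-0.131],
  [-0.9,-178,38,-114,0,0,-0.131],
  [-0.9,-178,38,-114,0,0,-0.131],
])

```text
clock: 18.9
position: [0.3627, 0.1975, 0.181]
ee_rot: [-2.487, 1.919, -0.003]
force: [0.4, -0.4, -0.8]
width: 0.298
```

```bash
python3 - <<'E'
from h import *
p,w=wrist("w11"); r=carrier(p,w,(.37,.262),False); cloud(w,(.374,.266),.045,.055,.075)
print(pocket(r[0],r[2],-62))
plan((.386,.202,.2,104.5),(.386,.202,.093,104.5))
E
```

```text
carrier 4870 0.0438 [370.8 262.7] [ 86.  181.2] 14.41
(0.374, 0.266) 874 mean [0.3734 0.2685 0.0603] circle [374.5 266.4] 29.5 z 0.055 0.0611
[386.2 202.6]
t 18.95 grasp [0.3631 0.1961 0.1999] jaw -75.5 F [ 0.4 -0.5 -0.8] w 0.299 zaxis [ 0.002 -0.002 -1.   ] J [-0.37  0.16 -0.29  2.1   0.06  0.89 -2.01]
(0.386, 0.202, 0.2, 104.5) -> [  0.  -23.7  -0.1] [-0.001 -0.002  0.001]
(0.386, 0.202, 0.093, 104.5) -> [ -0.2 -23.5 106.9] [-0.001 -0.002  0.001]
```

View pics/w11.png

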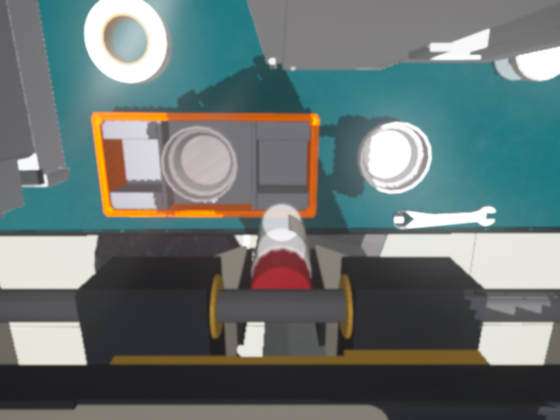

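The orange carrier measures (371,263), yaw 14.4°, with its tin at (374.5,266.4). The near pocket at pixel (285,160) is empty and the vial hangs straight at (282,240).

Emit:
play_rows([
  [-0.9,-0.7,-12,0,0,0,0],
  [-0.9,-0.7,-23.7,0,0,0,0],
  [-0.9,-0.7,-23.7,0,0,0,0],
  [-0.9,-0.7,-23.7,30,0,0,0],
  [-0.9,-0.7,-23.7,65,0,0,0],
  [-0.9,-0.7,-23.7,80,0,0,0],
  [-0.9,-0.7,-23.7,80,0,0,0],
])

```text
clock: 19.65
position: [0.3849, 0.2012, 0.099]
ee_rot: [2.48, -1.921, 0.001]
force: [0.4, -0.3, -0.3]
width: 0.296
```

```bash
python3 - <<'E'
from h import *
plan((.3862,.2026,.093,104.5))
E
```

```text
t 19.65 grasp [0.385  0.2013 0.118 ] jaw -75.5 F [ 0.4 -0.3 -0.3] w 0.296 zaxis [-0.002 -0.004 -1.   ] J [-0.39  0.32 -0.27  2.15  0.13  0.69 -2.06]
(0.3862, 0.2026, 0.093, 104.5) -> [-1.1 -1.7 25. ] [ 0.003 -0.003 -0.   ]
```

Emit:
play_rows([
  [-0.9,-1.1,-1.7,12,0,0,0],
  [-0.9,-1.1,-1.7,23,0,0,0],
  [-0.9,-1.1,-1.7,25.5,0,0,0],
  [-0.1,-1.1,-1.7,25.5,0,0,0],
  [-0.1,-1.1,-1.7,25.5,0,0,0],
  [-0.1,-1.1,-1.7,25.5,0,0,0],
  [-0.1,-1.1,-1.7,5,0,0,0],
  [-0.1,-1.1,-1.7,-35,0,0,0],
  [-0.1,-1.1,-1.7,-75,0,0,0],
  [-0.1,-1.1,-1.7,-80,0,0,0],
])

```text
clock: 20.65
position: [0.3885, 0.2046, 0.1832]
ee_rot: [-2.482, 1.922, -0.005]
force: [-0.6, -0.9, 0.0]
width: 0.448
```

```bash
python3 - <<'E'
from h import *
p,w=wrist("w12"); cloud(w,(.386,.202),.03,.09,.12); cloud(w,(.374,.266),.045,.055,.075); cloud(w,(.4165,.114),.04,.03,.05)
plan((.39,.15,.18,100),(.4165,.1141,.18,97))
E
```

```text
(0.386, 0.202) 1063 mean [0.3873 0.2027 0.1002] circle [386.3 202.3] 12.8 z 0.0901 0.1007
(0.374, 0.266) 863 mean [0.3734 0.2676 0.0601] circle [374.4 266.3] 29.5 z 0.055 0.0608
(0.4165, 0.114) 953 mean [0.4164 0.1122 0.0369] circle [416.1 114.2] 29.7 z 0.03 0.0383
t 20.7 grasp [0.388  0.2041 0.2009] jaw -75.5 F [0.4 0.4 0.1] w 0.453 zaxis [ 0.003 -0.001 -1.   ] J [-0.36  0.2  -0.29  2.05  0.08  0.9  -2.01]
(0.39, 0.15, 0.18, 100) -> [52.8 11.7 21. ] [-0.003 -0.002  0.078]
(0.4165, 0.1141, 0.18, 97) -> [94.2 -5.  21.1] [-0.003 -0.002  0.131]
```

The soil vial is in. It would now foul the gripper body during a normal grasp of the spare tin, so I'll pick the tin by its -y wall first, with one finger inside, and shift it to open bench.

```bash
python3 - <<'E'
from h import *
plan((.40,.12,.18,97),(.4197,.0859,.15,97),(.4197,.0859,.08,97))
E
```

```text
t 20.7 grasp [0.388  0.2041 0.2009] jaw -75.5 F [0.4 0.4 0.1] w 0.453 zaxis [ 0.003 -0.001 -1.   ] J [-0.36  0.2  -0.29  2.05  0.08  0.9  -2.01]
(0.4, 0.12, 0.18, 97) -> [84.3  9.5 21.1] [-0.003 -0.002  0.131]
(0.4197, 0.0859, 0.15, 97) -> [122.2  -0.9  51.2] [-0.003 -0.002  0.131]
(0.4197, 0.0859, 0.08, 97) -> [122.1  -0.8 121.2] [-0.003 -0.002  0.131]
```

Emit:
play_rows([
  [-0.56,40,6,5,0,0,0.06],
  [-0.56,84,9,20,0,0,0.131],
  [-0.56,122,0,40,-0.003,-0.002,0.131],
  [-0.56,122,-0.9,60,-0.003,-0.002,0.131],
  [-0.56,122,-0.9,90,-0.003,-0.002,0.131],
  [-0.56,122,-0.9,121,-0.003,-0.002,0.131],
  [-0.56,122,-0.9,121,-0.003,-0.002,0.131],
  [-0.56,122,-0.9,121,-0.003,-0.002,0.131],
])

```text
clock: 21.5
position: [0.4189, 0.0859, 0.0608]
ee_rot: [2.351, -2.08, -0.003]
force: [-0.1, 0.1, -0.3]
width: 0.22
```

```bash
python3 - <<'E'
from h import *
p,w=wrist("w13"); cloud(w,(.4165,.114),.04,.03,.05)
plan((.4197,.0857,.047,97))
E
```

```text
(0.4165, 0.114) 1481 mean [0.4278 0.1122 0.0372] circle [416.6 113.9] 29.5 z 0.03 0.0387
t 21.55 grasp [0.4198 0.0862 0.0806] jaw -83.0 F [-0.2  0.1  0.3] w 0.219 zaxis [-0.001  0.    -1.   ] J [-0.19  0.37 -0.17  2.21  0.11  0.57 -1.89]
(0.4197, 0.0857, 0.047, 97) -> [ 0.5  0.1 33.6] [ 0.001  0.    -0.   ]
```

View pics/w13.png

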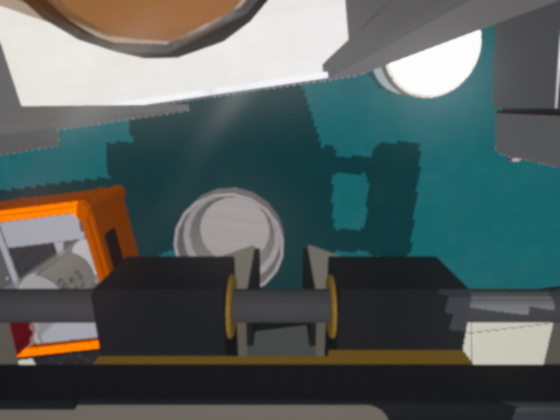

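The left finger is over the tin's interior at (240,265) and the right one is outside at (320,265). The tin circle still measures (416.6,113.9).

Emit:
play_rows([
  [-0.56,0.5,0,15,0,0,0],
  [-0.56,0.5,0,30,0,0,0],
  [-0.56,0.5,0,33.6,0,0,0],
  [-0.56,0.5,0,33.6,0,0,0],
  [-1,0.5,0,33.6,0,0,0],
  [-1,0.5,0,33.6,0,0,0],
  [-1,0.5,0,33.6,0,0,0],
  [-1,0.5,0,33.6,0,0,0],
], force=20)

```text
clock: 22.35
position: [0.4203, 0.0856, 0.0285]
ee_rot: [-2.352, 2.082, -0.0]
force: [-0.3, -1.7, 6.3]
width: 0.039
```

Emit:
play_rows([
  [-1,0,0,0,0,0,0],
  [-1,0,0,-8,0,0,0],
  [-1,0,0,-15,0,0,0],
  [-1,20,0,-15,0,0,0],
  [-1,45,0,-15,0,0,0],
  [-1,70,0,-15,0,0,0],
  [-1,70,0,-15,0,0,0],
])

```text
clock: 23.05
position: [0.429, 0.0129, 0.044]
ee_rot: [2.348, -2.087, 0.002]
force: [-1.0, 0.2, -0.5]
width: 0.041
```

```bash
python3 - <<'E'
from h import *
p,w=wrist("w14"); plan((.4197,.0857,.047,97))
s=arm.get_image("side"); ws=world(s); cloud(ws,(.425,.044),.05,.005,.07)
cv2.imwrite("pics/s14.png",np.vstack([p["img"][:, :],cv2.resize(s["img"][150:230,220:320],(560,448))])[100:700])
E
```

```text
t 23.1 grasp [0.429  0.0147 0.063 ] jaw -83.2 F [-0.6  0.4 -0.5] w 0.042 zaxis [ 0.001 -0.    -1.   ] J [-0.03  0.4  -0.16  2.22  0.12  0.53 -1.74]
(0.4197, 0.0857, 0.047, 97) -> [-71.6   0.8  16. ] [-0.001 -0.    -0.004]
(0.425, 0.044) 166 mean [0.4155 0.0312 0.0388] circle [422.5  33.7] 38.8 z 0.0122 0.0401
```

View pics/s14.png

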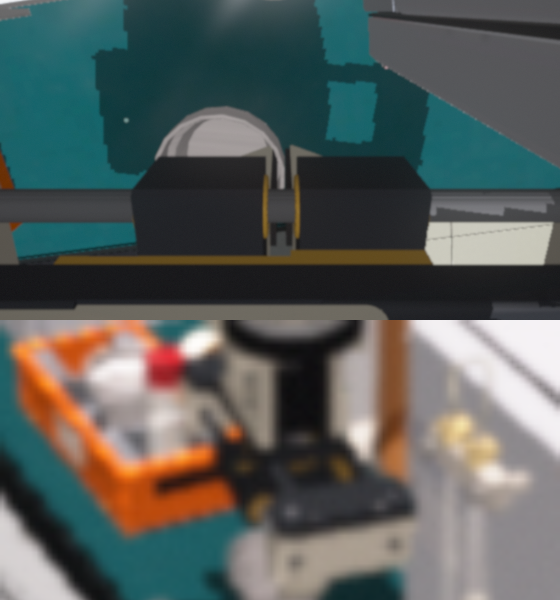

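The tin is held by its wall (opening about 3.8 mm) and has been lifted clear. I'll set it down on open bench and regrip it across the band.

Emit:
play_rows([
  [-1,0,0,8,0,0,0],
  [-1,0,0,15.5,0,0,0],
  [-1,0,0,16,0,0,0],
  [-0.56,0,0,16,0,0,0],
  [-0.56,0,0,16,0,0,0],
  [-0.56,0,0,-10,0,0,0],
  [-0.56,0,0,-50,0,0,0],
  [0.0,0,15,-90,0,0,0.1],
  [0.5,0,30,-100,0,0,0.12],
  [0.8,0,30,-100,0,0,0.12],
])

```text
clock: 24.15
position: [0.3984, 0.0124, 0.145]
ee_rot: [-2.221, 2.219, -0.003]
force: [-0.2, -0.1, -0.5]
width: 0.434
```

```bash
python3 - <<'E'
from h import *
p,w=wrist("w15"); cloud(w,(.425,.043),.04,.03,.05); cloud(w,(.4255,.043),.02,.0,.03)
plan((.4255,.043,.12,90),(.4255,.043,.036,90))
E
```

```text
(0.425, 0.043) 1017 mean [0.4229 0.0472 0.0376] circle [425.2  44.8] 29.5 z 0.03 0.0389
(0.4255, 0.043) 1923 mean [0.4256 0.0431 0.0136] circle [425.5  43. ] 20.0 z 0.0113 0.0136
t 24.2 grasp [0.3989 0.0125 0.1631] jaw -89.9 F [-0.   0.4  0.7] w 0.474 zaxis [ 0.002  0.    -1.   ] J [-0.02  0.18 -0.17  2.19  0.04  0.77 -1.78]
(0.4255, 0.043, 0.12, 90) -> [-30.4 -26.5  43.2] [-0.002  0.     0.002]
(0.4255, 0.043, 0.036, 90) -> [-30.4 -26.3 127.2] [-0.002  0.     0.002]
```

View pics/w15.png

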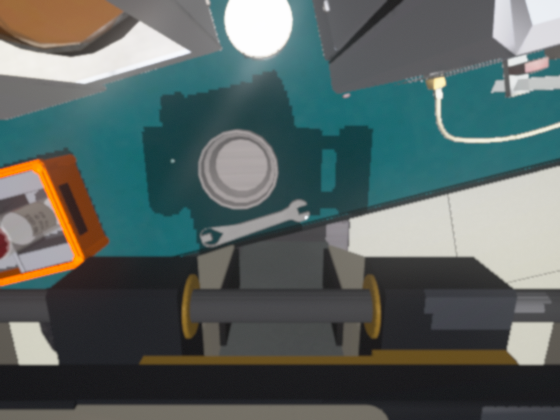

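The tin stands upright at (238,168), measured at (425.2,44.8), clear of the wrench. I'll grip it high on the band.

Emit:
play_rows([
  [0.75,-16,-13,10,0,0,0],
  [0.75,-32,-26,43,0,0,0],
  [0.75,-32,-26,43,0,0,0],
  [0.75,-32,-26,80,0,0,0],
  [0.75,-32,-26,110,0,0,0],
  [0.75,-32,-26,119,0,0,0],
  [0.75,-32,-26,119,0,0,0],
  [0.75,-32,-26,119,0,0,0],
])

```text
clock: 25.0
position: [0.4255, 0.0446, 0.0257]
ee_rot: [-2.222, 2.218, -0.002]
force: [-0.0, -0.7, -0.1]
width: 0.875
```

Emit:
play_rows([
  [-0.2,0,0,0,0,0,0],
  [-0.2,0,0,0,0,0,0],
  [-0.2,0,0,0,0,0,0],
  [-0.2,0,0,0,0,0,0],
  [-0.2,0,0,0,0,0,0],
  [-0.2,0,0,0,0,0,0],
], force=15)

```text
clock: 25.6
position: [0.426, 0.0446, 0.0264]
ee_rot: [-2.221, 2.218, -0.003]
force: [-1.6, -1.2, 8.5]
width: 0.643
```

```bash
python3 - <<'E'
from h import *
plan((.41,.05,.2,90),(.36,.20,.2,60),(.3744,.2663,.2,50))
E
```

```text
t 25.6 grasp [0.426  0.0446 0.0454] jaw -89.9 F [-1.6 -1.2  8.5] w 0.643 zaxis [ 0.003  0.    -1.   ] J [-0.11  0.43 -0.15  2.24  0.14  0.47 -1.94]
(0.41, 0.05, 0.2, 90) -> [  -5.5   15.5 -154.7] [-0.003  0.     0.002]
(0.36, 0.2, 0.2, 60) -> [-155.5   65.2 -154.8] [-0.003  0.001  0.525]
(0.3744, 0.2663, 0.2, 50) -> [-221.8   50.7 -154.7] [-0.003  0.002  0.7  ]
```

```bash
python3 - <<'E'
from h import *
wt=np.load("top.npy")
for x in (.36,.38,.40,.42,.44,.46,.48):
    m=(abs(wt[...,0]-x)<.012)&(wt[...,2]>.1)&(wt[...,2]<.45)&(wt[...,1]>.30)&(wt[...,1]<.5); print(x,np.nanmin(wt[...,1][m]).round(3) if m.any() else None)
m=(wt[...,2]>.1)&(wt[...,2]<.25)&(wt[...,1]>.24)&(wt[...,1]<.36)&(wt[...,0]>.4); P=wt[m]
print([(y,P[:,0][abs(P[:,1]-y)<.01].min().round(3) if (abs(P[:,1]-y)<.01).any() else None) for y in (.25,.27,.29,.31,.33,.35)])
plan((.36,.06,.30,90),(.36,.20,.3,38),(.3744,.2663,.3,38))
E
```

```text
0.36 0.393
0.38 0.397
0.4 0.403
0.42 0.408
0.44 0.413
0.46 0.419
0.48 0.424
[(0.25, np.float64(0.486)), (0.27, np.float64(0.559)), (0.29, np.float64(0.633)), (0.31, None), (0.33, None), (0.35, None)]
t 25.6 grasp [0.426  0.0446 0.0454] jaw -89.9 F [-1.6 -1.2  8.5] w 0.643 zaxis [ 0.003  0.    -1.   ] J [-0.11  0.43 -0.15  2.24  0.14  0.47 -1.94]
(0.36, 0.06, 0.3, 90) -> [ -15.6   65.1 -254.9] [-0.003  0.     0.002]
(0.36, 0.2, 0.3, 38) -> [-155.6   64.9 -254.8] [-0.003  0.002  0.909]
(0.3744, 0.2663, 0.3, 38) -> [-221.9   50.4 -254.7] [-0.003  0.002  0.909]
```

Emit:
play_rows([
  [-0.2,0,0,-20,0,0,0],
  [-0.2,0,15,-60,0,0,0],
  [-0.2,-5,35,-105,0,0,0],
  [-0.2,-10,55,-150,0,0,0],
  [-0.2,-15,65,-200,0,0,0],
  [-0.2,-15,65,-245,0,0,-0.1],
  [-0.2,-30,65,-255,0,0,-0.24],
  [-0.2,-45,65,-255,0,0,-0.38],
  [-0.2,-60,65,-255,0,0,-0.52],
  [-0.2,-75,65,-255,0,0,-0.66],
])

```text
clock: 26.6
position: [0.3598, 0.1198, 0.2815]
ee_rot: [-2.824, 1.37, -0.005]
force: [-0.1, 0.2, 0.8]
width: 0.645
```

```bash
python3 - <<'E'
from h import *
plan((.355,.17,.3,128),(.355,.20,.3,38))
E
```

```text
t 26.6 grasp [0.3597 0.1198 0.3005] jaw -51.8 F [-0.1  0.2  0.8] w 0.645 zaxis [ 0.004  0.    -1.   ] J [-0.17 -0.01 -0.29  2.01 -0.    1.14 -1.36]
(0.355, 0.17, 0.3, 128) -> [-42.3 -27.3   0.5] [-0.003 -0.002  0.004]
(0.355, 0.2, 0.3, 38) -> [-65.9 -45.9   0.5] [-1.000e-03 -4.000e-03 -1.567e+00]
```

Emit:
play_rows([
  [-0.2,-10,-7,0,0,0,-0.14],
  [-0.2,-20,-14,0,0,0,-0.28],
  [-0.2,-30,-21,0,0,0,-0.43],
  [-0.2,-40,-28,0,0,0,-0.57],
  [-0.2,-50,-35,0,0,0,-0.71],
  [-0.2,-60,-42,0,0,0,-0.85],
  [-0.2,-66,-46,0,0,0,-1.0],
  [-0.2,-66,-46,0,0,0,-1.14],
  [-0.2,-66,-46,0,0,0,-1.29],
  [-0.2,-66,-46,0,0,0,-1.43],
])

```text
clock: 27.6
position: [0.3547, 0.2, 0.2815]
ee_rot: [3.03, 0.827, 0.006]
force: [0.4, 0.1, -0.5]
width: 0.649
```

```bash
python3 - <<'E'
from h import *
p,w=wrist("w16"); cloud(w,(.374,.266),.042,.055,.075)
plan((.3744,.2663,.3,38),(.3744,.2663,.16,38))
E
```

```text
(0.374, 0.266) 438 mean [0.3768 0.2663 0.0608] circle [374.8 265.7] 29.3 z 0.055 0.0614
t 27.65 grasp [0.3546 0.2    0.3004] jaw 31.0 F [-0.8 -0.3 -0.5] w 0.643 zaxis [ 0.004  0.    -1.   ] J [-0.25  0.05 -0.41  1.95  0.03  1.14 -0.13]
(0.3744, 0.2663, 0.3, 38) -> [ 51.1 -46.7   0.5] [ 0.002 -0.003 -0.122]
(0.3744, 0.2663, 0.16, 38) -> [ 50.6 -46.9 140.5] [ 0.002 -0.003 -0.122]
```

View pics/w16.png

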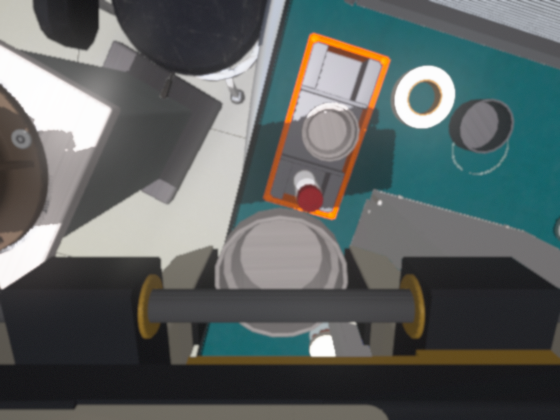

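The held tin is level at (282,270). The receiving tin is at (330,130) in the orange carrier, with the vial at (307,190).

Emit:
play_rows([
  [-0.2,25,-23,0,0,0,-0.06],
  [-0.2,51,-47,0,0,0,-0.122],
  [-0.2,51,-47,40,0,0,-0.122],
  [-0.2,51,-47,80,0,0,-0.122],
  [-0.2,51,-47,120,0,0,-0.122],
  [-0.2,51,-47,140,0,0,-0.122],
  [-0.2,51,-47,140,0,0,-0.122],
  [-0.2,51,-47,140,0,0,-0.122],
])

```text
clock: 28.45
position: [0.3747, 0.2668, 0.1421]
ee_rot: [2.97, 1.021, 0.006]
force: [-0.1, -0.3, 0.1]
width: 0.648
```

```bash
python3 - <<'E'
from h import *
p,w=wrist("w17"); cloud(w,(.3744,.2663),.032,.150,.157); cloud(w,(.3744,.2663),.032,.145,.158)
s=p["img"]
m=(np.hypot(w[...,0]-.3744,w[...,1]-.2663)<.024)&(w[...,2]>.12)&(w[...,2]<.140); 
if m.any(): P=w[m]; print("floor",len(P),P.mean(0).round(4),cv2.minEnclosingCircle((P[:,:2]*1000).astype(np.float32)))
plan((.3746,.2661,.13,38))
E
```

```text
(0.3744, 0.2663) 2263 mean [0.3721 0.2693 0.1541] circle [372.9 268.1] 31.3 z 0.15 0.1546
(0.3744, 0.2663) 2912 mean [0.3716 0.2699 0.1527] circle [372.9 268.1] 31.3 z 0.145 0.1541
floor 5706 [0.3742 0.2665 0.1303] ((374.3946228027344, 266.307861328125), 23.986604690551758)
t 28.5 grasp [0.3752 0.2671 0.1617] jaw 37.9 F [ 0.5 -0.1  0.2] w 0.647 zaxis [ 0.005  0.001 -1.   ] J [-0.37  0.31 -0.45  2.04  0.18  0.83 -0.26]
(0.3746, 0.2661, 0.13, 38) -> [-1.3  0.3 31.7] [ 0.002 -0.005 -0.001]
```

Emit:
play_rows([
  [-0.2,-1.1,-0.4,20,0,-0.004,0],
  [-0.2,-1.1,-0.4,40,0,-0.004,0],
  [-0.2,-1.1,-0.4,55,0,-0.004,0],
  [-0.2,-1.1,-0.4,65,0,-0.004,0],
  [-0.2,-1.1,-0.4,72,0,-0.004,0],
  [-0.2,-1.1,-0.4,75,0,-0.004,0],
  [-0.2,-1.1,-0.4,75,0,-0.004,0],
])

```text
clock: 29.2
position: [0.3747, 0.267, 0.068]
ee_rot: [2.969, 1.02, 0.003]
force: [-0.3, -0.2, 0.2]
width: 0.646
```

```bash
python3 - <<'E'
from h import *
plan((.3741,.2667,.0825,38))
E
```

```text
t 29.2 grasp [0.3747 0.267  0.087 ] jaw 37.9 F [-0.3 -0.2  0.2] w 0.646 zaxis [ 0.002 -0.001 -1.   ] J [-0.42  0.42 -0.4   2.12  0.27  0.65 -0.35]
(0.3741, 0.2667, 0.0825, 38) -> [-0.7 -0.1  4.5] [ 0.002 -0.001 -0.001]
```

Emit:
play_rows([
  [-0.2,-0.7,-0.1,3,0,0,0],
  [-0.2,-0.7,-0.1,4.5,0,0,0],
  [-0.2,-0.7,-0.1,4.5,0,0,0],
  [0.5,-0.7,-0.1,4.5,0,0,0],
  [0.5,-0.7,-0.1,4.5,0,0,0],
  [0.5,-0.7,-0.1,4.5,0,0,0],
  [0.5,-0.7,-0.1,-15,0,0,0],
  [0.5,-0.7,-0.1,-50,0,0,0],
  [0.5,-0.7,-0.1,-95,0,0,0],
  [0.5,-0.7,-0.1,-120,0,0,0],
])

```text
clock: 30.2
position: [0.3743, 0.2677, 0.191]
ee_rot: [2.97, 1.022, 0.007]
force: [0.3, 0.7, -0.5]
width: 0.747
```

Emit:
play_rows([
  [0.5,0,0,-40,0,0,0],
  [0.5,-30,30,-80,0,0,0],
  [0.5,-60,60,-80,0,0,0],
  [0.5,-60,60,-80,0,0,0],
  [0.5,-60,60,-80,0,0,0],
])

```text
clock: 30.7
position: [0.3637, 0.1825, 0.2713]
ee_rot: [2.971, 1.018, 0.009]
force: [0.5, 0.5, 0.7]
width: 0.748
```

```bash
python3 - <<'E'
from h import *
p,w=wrist("w18"); cloud(w,(.374,.266),.042,.066,.09); cloud(w,(.3744,.2663),.016,.03,.06); cloud(w,(.386,.2025),.03,.09,.12)
m=(np.hypot(w[...,0]-.3744,w[...,1]-.2663)<.034)&(w[...,2]>.072)&(w[...,2]<.085); P=w[m]; A=np.c_[P[:,:2]-P[:,:2].mean(0),np.ones(len(P))]; print("rim plane slope",np.linalg.lstsq(A,P[:,2],rcond=None)[0].round(4))
plan()
t=arm.get_image("top"); s=arm.get_image("side"); wt=world(t)
for q in (((.494,-.308),.03,.12,.16),((.4758,-.2487),.03,.09,.12),((.513,-.367),.03,.09,.12),((.52,.359),.05,.02,.04)): cloud(wt,*q)
cv2.imwrite("pics/f.png",np.hstack([p["img"][:300,:420],cv2.resize(s["img"][150:310,230:370],(350,400))[:300]]))
E
```

```text
(0.374, 0.266) 613 mean [0.377  0.2679 0.0744] circle [374.5 265.9] 29.5 z 0.0661 0.0757
(0.3744, 0.2663) 793 mean [0.3743 0.2664 0.0504] circle [374.4 266.3] 16.0 z 0.0477 0.0504
(0.386, 0.2025) 604 mean [0.3856 0.2022 0.1005] circle [386.5 201.8] 12.8 z 0.0901 0.1009
rim plane slope [-0.0165  0.0007  0.0758]
t 30.75 grasp [0.3634 0.1835 0.29  ] jaw 37.9 F [ 1.1 -0.7 -0.7] w 0.748 zaxis [ 0.005  0.001 -1.   ] J [-0.19  0.06 -0.43  1.97  0.03  1.11  0.03]
(0.494, -0.308) 133 mean [ 0.4945 -0.306   0.1353] circle [ 496.6 -306.2] 19.6 z 0.1201 0.1378
(0.4758, -0.2487) 61 mean [ 0.4752 -0.247   0.102 ] circle [ 475.2 -247.3] 12.7 z 0.0914 0.1024
(0.513, -0.367) 66 mean [ 0.5117 -0.3661  0.1018] circle [ 512.8 -366.3] 13.0 z 0.0903 0.1023
few 0
```

View pics/f.png

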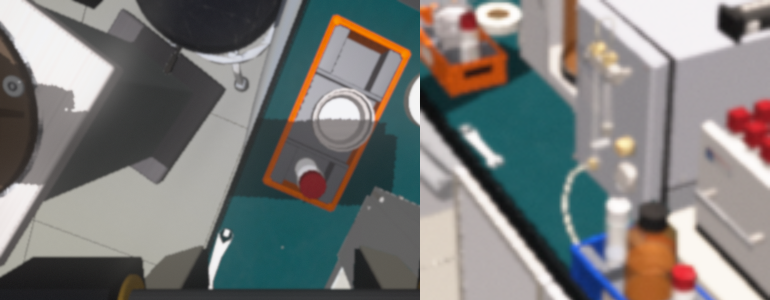

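The final view shows the spare tin nested in the orange bay at (343,118), with the red vial beside it at (310,180). The water kit is complete in the side view: white (618,225), amber (652,240), red (683,275).

```bash
python3 -c "
from cell import arm
print(arm.sign_off())"
```

```text
the job is handed in; nothing more can be done
None
```

Both kits are made up and I handed the job in at about 31 s of the 120 s allowed. The gripper was clear of everything.

- **Water kit (blue carrier):** one red-capped vial and the white-capped vial stand in the end pockets, with tops measured at about 101–102 mm against 102 expected. The amber bottle is in the middle bay, top at 136 mm against 137 expected.
- **Soil kit (orange carrier):** the other red-capped vial is in the end pocket nearer the water kit, top at 101 mm. The spare tin is nested in the kit's tin: rim 75.7 mm and inner floor 50.4 mm, against 76 and 50 expected. Its rim is level to about 1°.
- **Extra handling of the spare tin:** I first lifted it by one wall and set it down again on open bench, because the red vial already in the soil kit blocked a normal grasp. I then regripped it across the band for nesting.
- **Straight-sided tin:** I never touched it. The last top view gave no reading of it, probably because the arm was in the way. The last picture to show it was a wrist view just before nesting, where it appeared to be standing undisturbed.
- **Picture budget:** I viewed 15 pictures, one over the budget.

No other check failed or disagreed.

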